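# Nest a tapered sleeve loosely in its socket stand

### The job

Three tapered aluminium sleeves stand on the bench. Take the middle-sized one by its collar and nest it upright, small end down, in the spring-borne tapered socket on top of the steel stand, so that it sits loosely under its own weight. Lower it gently and stop when it seats: do not push the socket well down on its spring or drop the sleeve in from a height, or the tapers will wedge; let go, and leave the other two sleeves standing where they are.

Things in the scene. Friction and masses are not known exactly. Their poses are not given: they have to be found in the camera images.
- sleeve_middle_collar (a point): Middle-sized of three hollow aluminium sleeves, standing small end down; 90 mm tall, about 0.15 kg. Lower 40 mm a cone, outer diameter 32 mm at the foot growing to 56 mm; upper 50 mm a straight round collar, 56 mm outer diameter, wall 5 mm. This point: on the axis in mid-collar (grip across here), 65 mm above the foot, 25 mm below the top; z up along the axis.
- socket_mouth (a point): Centre of the socket's open mouth, in its rim plane, 90 mm above the bench; z up. Steel funnel-like ring, inner diameter 54 mm at the rim, 31 mm at its lower end 38 mm below, wall 5 mm, same taper as the sleeve; on a fixed stand (foot 116 mm). A light spring carries it: it dips 1 mm per newton, 16 mm at most. With the middle sleeve resting in it, the collar point is 27 mm above this.
- sleeve_small_collar (a point): Bystander: the smallest sleeve, same form, 60 mm tall, collar diameter 38 mm; the point is on its axis in the middle of the collar, 42 mm above its foot. Leave it alone.
- sleeve_large_collar (a point): Bystander: the largest sleeve, same form, 114 mm tall, collar diameter 74 mm; the point is on its axis in the middle of the collar, 80 mm above its foot. Leave it alone.
Not all that is in view belongs to the job. Leave any black or green look-alike of the part that bears sleeve_middle_collar alone.

How it is judged:
By the outcome, as a careful person would: the job done as asked, in the order asked, and still so for the second after the job is handed in, with the robot touching nothing.
It also fails if it takes over 35 s, if anything falls off the work surface, if the arm or the gripper's body presses on something with over 40 N, if the wrist force passes 120 N, or if a joint passes its speed limit or range.

### The arm

A 7-joint arm with a two-finger parallel gripper is mounted at the origin on the work surface. World frame = base frame: x ahead of the robot, y to its left, z up, the work surface at z = 0. Lengths are in m, angles in rad, forces in N, time in s.
With the tool pointing down it reaches from about 0.4 to 0.85 m from the base axis. Payload 10.4 kg.
Tool frame: the origin (TCP) lies between the finger pads; the fingertips stand 8 mm ahead of it and the grasp point (between the pads) lies 11 mm behind it; z points along the fingers, x is the direction in which the jaws open and shut, and the axes are right-handed (so a half turn about z gives the same grasp; the last joint's range is limited). The gripper opens to 87 mm and grips with 3 to 60 N. Pads are 19 mm wide; open, the fingers measure 117 mm over their backs; the gripper's body (75 mm by 190 mm) begins 51 mm behind the grasp point.
Start: joints at [-1.176, 0.332, -0.065, 1.46, 0.022, 1.35, -0.088], TCP at [0.254, 0.571, 0.231] pointing down, gripper open.
Joint ranges: [-2.6, 2.6], [-0.5, 2.12], [-1.47, 1.34], [0.16, 2.42], [-1.27, 4.41], [0.06, 2.06], [-2.6, 2.6]. Speed limits (rad/s): [2.22, 2.22, 2.79, 2.79, 3.14, 3.14, 3.14].

### API

Orientations are given as a unit quaternion [x, y, z, w].
In Python, from bench import r, viewer gives the robot as it stands.
- The arm moves only by the tool apply_moves, never from a script. Its argument "increments" is a list of rows, each an object with "grip": the closure in counts, from 0 (fully open) to 255 (shut); "xyz": the shift along the tool's x, y, z in mm, a list of three; "rotation": the turn, a rotation vector about the tool's x, y, z in degrees, a list of three. A call has 1 to 5 rows; each row is the pose to reach, as a shift and turn from the pose measured when the call began, along the tool's axes at that moment; what a row does not reach only later rows make up. A row lasts 1/8 s, in which the tool goes at most 62.5 mm and 10.7 degrees, less where a joint would pass 70% of its speed; a pose out of reach is approached as far as the arm can. A call with a gripper value outside its range is refused whole. The fingers move at their own pace and stop on an object; "squeeze" is the grip in N (left out, the last holds). Time passes only in rows, so rows that repeat a pose let the fingers close. It gives the time, the measured TCP pose, the force and the opening at its end, in the units of the state.
- r.read_state(): the state, without advancing time (a new reading comes with each control period).
- viewer.camera(name): name is "scene" or "side" or "wrist"; returns a dict with "img" (420x560x3 uint8, blue, green, red), "range_z" (420x560 float32, m along the optical axis (not along the pixel's ray), 0 where there is no reading), "vertical_fov" (degrees; the focal length in pixels is half the picture's height over the tangent of half this angle, whatever the lens; pixels are square), "cx", "cy" (the principal point, pixels), "rvec" (rotation vector, rad) and "tvec" (3), from world to camera coordinates, as OpenCV has them. Camera axes: x right, y down, z forward; pixel columns grow to the right and rows downward; lengths in m; the calibration is good to about 2 mm. A picture is of the moment at which its call begins.
- r.close_job(): hands the job in, once; it reports no verdict.
The state is a dict: "time": time; "joint_positions": joint angles; "joint_vel": joint speeds; "joint_torque": joint torques, N m; "ee_pos": TCP position; "eef_rot": TCP orientation; "ft_force": force on the tool from outside, world axes, zero at the start; "torque": the same for the moment, N m; "width": finger opening in m.
Only numpy, scipy, OpenCV 4.12 (cv2) and the standard library are available. Lean on these libraries where they do the work, as an engineer would, in place of code of your own. Each camera call takes 0.05 s, during which the arm holds its last target.

## Working session

There is one attempt and no reset: what is moved stays moved. The work goes in short steps, Python scripts to look and compute and a tool call to move; the robot and the scene stay as the last step left them, time stands still between calls to the robot, and variables do not carry over. Pictures are saved under pics/ and viewed, and the job is handed in when it is done.

Besides the shell and the picture viewer there is one more tool, called after "Request:" as name(argument=value, ...) on one line, values as JSON. apply_moves: Moves the arm, as the interface text tells. Its arguments: {"type":"object","properties":{"increments":{"type":"array","items":{"type":"object","properties":{"grip":{"type":"number"},"xyz":{"type":"array","items":{"type":"number"}},"rotation":{"type":"array","items":{"type":"number"}}}}},"squeeze":{"type":"number"}},"required":["increments"]}

```bash
ls; mkdir -p pics; cat > h.py <<'E'
import numpy as np, cv2
from bench import r, viewer
def cam(n):
    c=viewer.camera(n); H=c['img'].shape[0]
    c['f']=H/2/np.tan(np.radians(c['vertical_fov'])/2)
    c['R']=cv2.Rodrigues(np.array(c['rvec'],float))[0]; c['t']=np.array(c['tvec'],float).reshape(3)
    return c
def cloud(c):
    z=c['range_z']; v,u=np.mgrid[:z.shape[0],:z.shape[1]]
    P=np.stack([(u-c['cx'])/c['f']*z,(v-c['cy'])/c['f']*z,z],-1)
    W=(P-c['t'])@c['R']; W[z<=0]=np.nan
    return W
def proj(c,p):
    q=c['R']@np.array(p)+c['t']; return c['f']*q[:2]/q[2]+[c['cx'],c['cy']]
E
python3 - <<'E'
from h import *
print(r.read_state())
for n in ['scene','side','wrist']:
    c=cam(n); cv2.imwrite(f'pics/{n}0.png',c['img']); np.save(f'{n}0.npy',cloud(c)); print(n,-c['R'].T@c['t'],c['vertical_fov'],c['cx'],c['cy'],(c['range_z']>0).mean())
E
```

```text
pics
{'time': 0.0, 'joint_positions': array([-1.1756139 ,  0.3328066 , -0.06470819,  1.46090713,  0.02159757,
        1.34989569, -0.08850591]), 'joint_vel': array([ 5.47448800e-04, -2.33939240e-05, -4.37435982e-04, -8.59018641e-05,
       -1.04137552e-03,  1.11292255e-03, -2.76430463e-04]), 'joint_torque': array([ 1.11917957e-04, -6.23257184e+01,  2.49044312e-02, -3.89904642e+01,
       -6.12307666e-02,  3.95988591e-02,  1.28397865e-04]), 'ee_pos': array([0.25343747, 0.57091714, 0.22981103]), 'eef_rot': array([ 8.38365757e-01,  5.45107715e-01, -5.37972937e-04,  3.83510573e-04]), 'ft_force': array([-0.0444833 ,  0.07729768,  0.16673436]), 'torque': array([-0.00805542, -0.02148983,  0.02438394]), 'width': 0.08689581290812569}
scene [1.36744407 0.16845337 0.64250149] 48.92094018112356 272.7452679992699 206.90895780332343 0.9960119047619047
side [-0.01279664 -0.6790768   0.67004134] 45.17048975650711 281.1072396097161 211.81676346858177 0.9961054421768708
wrist [0.18651987 0.60102016 0.38462685] 71.78877090976992 286.85173374263445 212.70401644145988 0.9922406462585034
```

View pics/scene0.png

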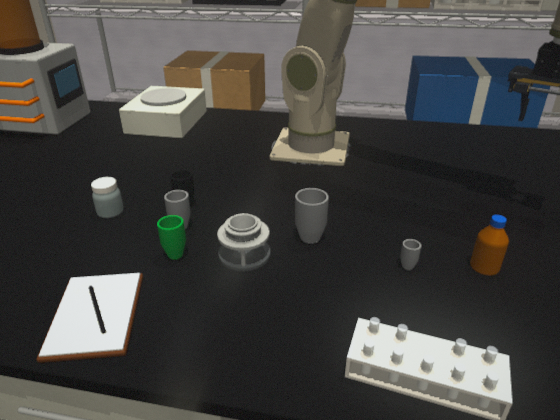

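View pics/side0.png

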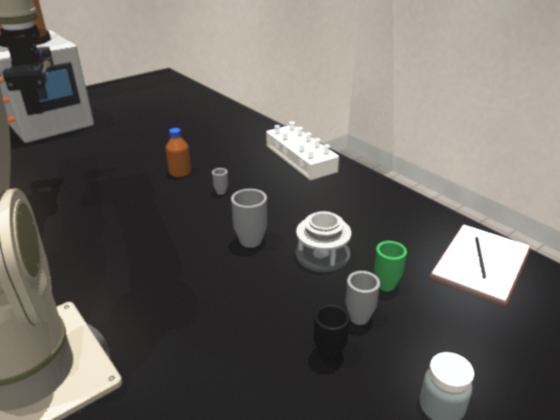

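View pics/wrist0.png

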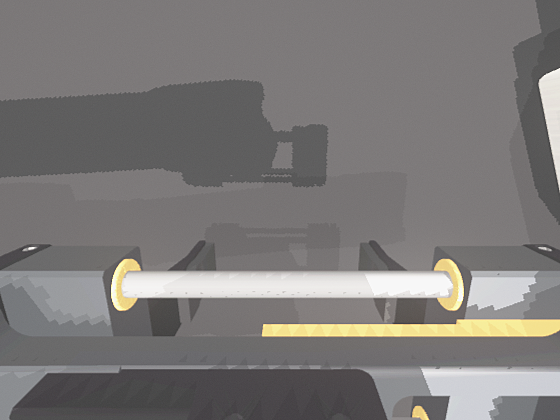

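The scene view shows the middle sleeve at (177,208), between the black one (182,188) and the green one (172,238). The socket is at (243,228), the large sleeve at (311,215) and the small one at (411,254). In the side view, the middle sleeve is at (362,297) and the socket at (324,225). Next I fit circles to the depth points.

```bash
cat >> h.py <<'E'
from scipy.optimize import least_squares
def circ(p,r=None):
    c0=p.mean(0)
    if r is None:
        s=least_squares(lambda x:np.hypot(*(p-x[:2]).T)-x[2],[*c0,.03],loss='soft_l1',f_scale=.001).x; return s
    s=least_squares(lambda x:np.hypot(*(p-x).T)-r,c0,loss='soft_l1',f_scale=.001).x; return np.array([*s,r])
def blob(W,lo,hi):
    """clusters of points in height band"""
    m=((W[...,2]>lo)&(W[...,2]<hi)&(np.hypot(W[...,0],W[...,1])>.3)&(W[...,0]<1.1)).astype(np.uint8)
    n,l,s,cc=cv2.connectedComponentsWithStats(m)
    return [(l==i,cc[i]) for i in range(1,n) if s[i,4]>25]
E
python3 - <<'E'
from h import *
for n in ['scene','side']:
    W=np.load(n+'0.npy')
    print(n)
    for m,c in blob(W,.02,.2):
        P=W[m]; zt=np.percentile(P[:,2],98)
        if not(.1<P[:,0].mean()<1 and abs(P[:,1].mean())<.5): continue
        T=P[P[:,2]>zt-.005][:,:2]
        print(c.round(),m.sum(),P.mean(0).round(3),'top',zt.round(4),'rimbox',T.min(0).round(3),T.max(0).round(3),circ(T).round(4))
E
```

```text
scene
[176. 211.] 2042 [ 0.541 -0.239  0.07 ] top 0.0923 rimbox [ 0.381 -0.303] [ 0.645 -0.193] [  75.6366 -268.0104  278.0996]
[106. 194.] 878 [ 0.491 -0.447  0.061] top 0.0883 rimbox [ 0.448 -0.488] [ 0.509 -0.426] [ 0.4788 -0.4549  0.0221]
[311. 212.] 1459 [0.508 0.067 0.081] top 0.1154 rimbox [0.46  0.029] [0.534 0.101] [0.4962 0.0653 0.0343]
[243. 233.] 1524 [ 0.6   -0.066  0.071] top 0.0917 rimbox [ 0.554 -0.102] [ 0.617 -0.039] [ 0.5871 -0.0693  0.029 ]
[491. 243.] 1388 [0.547 0.439 0.073] top 0.1259 rimbox [0.514 0.43 ] [0.545 0.457] [0.5315 0.4436 0.0106]
[410. 251.] 430 [0.566 0.284 0.046] top 0.0616 rimbox [0.543 0.266] [0.58  0.302] [0.5608 0.2843 0.0168]
[ 96. 309.] 220 [ 0.822 -0.292  0.023] top 0.0255 rimbox [ 0.766 -0.341] [ 0.872 -0.252] [ 156.1177 -187.4768  243.2173]
[432. 360.] 7935 [0.848 0.304 0.051] top 0.0722 rimbox [0.793 0.199] [0.887 0.399] [0.7727 0.3094 0.1008]
side
[304. 147.] 1750 [0.831 0.276 0.05 ] top 0.0737 rimbox [0.793 0.197] [0.888 0.396] [0.7701 0.3076 0.1013]
[178. 152.] 794 [0.524 0.429 0.072] top 0.1272 rimbox [0.519 0.43 ] [0.545 0.456] [0.5308 0.4428 0.0111]
[220. 178.] 293 [0.557 0.279 0.046] top 0.0633 rimbox [0.542 0.265] [0.579 0.304] [0.5599 0.2842 0.017 ]
[250. 214.] 1631 [0.488 0.055 0.082] top 0.116 rimbox [0.459 0.027] [0.532 0.103] [0.4948 0.0645 0.0344]
[324. 232.] 1688 [ 0.576 -0.08   0.07 ] top 0.0916 rimbox [ 0.555 -0.11 ] [ 0.619 -0.037] [ 0.5855 -0.0702  0.0292]
[481. 257.] 164 [ 0.813 -0.299  0.023] top 0.0251 rimbox [ 0.764 -0.34 ] [ 0.871 -0.252] [ 8.4892 -9.509  11.9895]
[358. 298.] 4076 [ 0.497 -0.257  0.068] top 0.0919 rimbox [ 0.383 -0.305] [ 0.645 -0.194] [ 19.4887 -69.673   71.9693]
[448. 385.] 2651 [ 0.463 -0.462  0.066] top 0.0874 rimbox [ 0.446 -0.485] [ 0.506 -0.427] [ 0.4749 -0.4566  0.0212]
```

```bash
python3 - <<'E'
from h import *
A=[]
for n,g in [('scene',(177,211)),('side',(358,298))]:
    W=np.load(n+'0.npy')
    m=[m for m,c in blob(W,.02,.2) if np.hypot(*(c-g))<6][0]
    P=W[m].astype(np.float32); T=P[P[:,2]>.085]
    _,l,ctr=cv2.kmeans(T[:,:2].copy(),3,None,(3,50,1e-6),10,cv2.KMEANS_PP_CENTERS)
    for k in range(3):
        Q=T[l[:,0]==k]
        print(n,len(Q),ctr[k],'box',Q[:,:2].min(0),Q[:,:2].max(0),'free',circ(Q[:,:2]).round(4), 'collar outer', end=' ')
        # outer band wall points: box centre
        B=P[(P[:,2]>.05)&(P[:,2]<.088)]; B=B[np.hypot(*(B[:,:2]-ctr[k]).T)<.045]
        print('boxmid',(Q[:,:2].min(0)+Q[:,:2].max(0))/2, 'z98',np.percentile(Q[:,2],95))
for n in ['scene','side']:
    W=np.load(n+'0.npy'); m=np.hypot(W[...,0]-.586,W[...,1]+.07)<.045
    Q=W[m&(W[...,2]>.087)]; print(n,'sock',len(Q),circ(Q[:,:2]).round(4),Q.min(0),Q.max(0))
    Q=W[m&(W[...,2]>.0885)&(W[...,2]<.095)]; Rr=np.hypot(Q[:,0]-.5863,Q[:,1]+.0698); print(np.percentile(Rr,[2,50,98]))
E
```

```text
scene 197 [ 0.6191252 -0.2205664] box [ 0.58986634 -0.24872395] [ 0.647327   -0.19339098] free [ 0.6179 -0.221   0.0255] collar outer boxmid [ 0.6185967  -0.22105747] z98 0.09244236
scene 145 [ 0.41287053 -0.27633566] box [ 0.3813135 -0.303164 ] [ 0.44004142 -0.24927165] free [ 0.4116 -0.2763  0.0256] collar outer boxmid [ 0.41067746 -0.27621782] z98 0.092410706
scene 162 [ 0.51254004 -0.24979022] box [ 0.48261863 -0.277382  ] [ 0.5391084  -0.22306854] free [ 0.512  -0.2499  0.0251] collar outer boxmid [ 0.51086354 -0.25022525] z98 0.09263894
side 313 [ 0.50956607 -0.25140855] box [ 0.48304576 -0.27801007] [ 0.5390894  -0.22234333] free [ 0.51   -0.2507  0.0254] collar outer boxmid [ 0.51106757 -0.2501767 ] z98 0.09215441
side 374 [ 0.40902066 -0.2781116 ] box [ 0.3820879 -0.3048734] [ 0.43804958 -0.24937814] free [ 0.4096 -0.2775  0.0255] collar outer boxmid [ 0.41006875 -0.27712578] z98 0.09220928
side 263 [ 0.6150054  -0.22267568] box [ 0.58717984 -0.24919876] [ 0.6452862  -0.19436556] free [ 0.6157 -0.222   0.0255] collar outer boxmid [ 0.616233   -0.22178216] z98 0.0926984
scene sock 179 [ 0.587  -0.0693  0.0291] [ 0.5538482  -0.10160524  0.08706235] [ 0.61710531 -0.03871327  0.09311189]
[0.02576445 0.02942376 0.03248954]
side sock 203 [ 0.5855 -0.0701  0.0293] [ 0.55457435 -0.10960843  0.08703812] [ 0.61941897 -0.03657602  0.0937361 ]
[0.02480252 0.02962989 0.03281442]
```

```bash
python3 - <<'E'
import cv2
a=cv2.imread('pics/scene0.png')[160:270,130:290]; b=cv2.imread('pics/side0.png')[195:355,290:430]
cv2.imwrite('pics/za.png',cv2.resize(a,(800,550),interpolation=cv2.INTER_CUBIC)); cv2.imwrite('pics/zb.png',cv2.resize(b,(525,600),interpolation=cv2.INTER_CUBIC))
E
```

```text
(no output)
```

View pics/za.png

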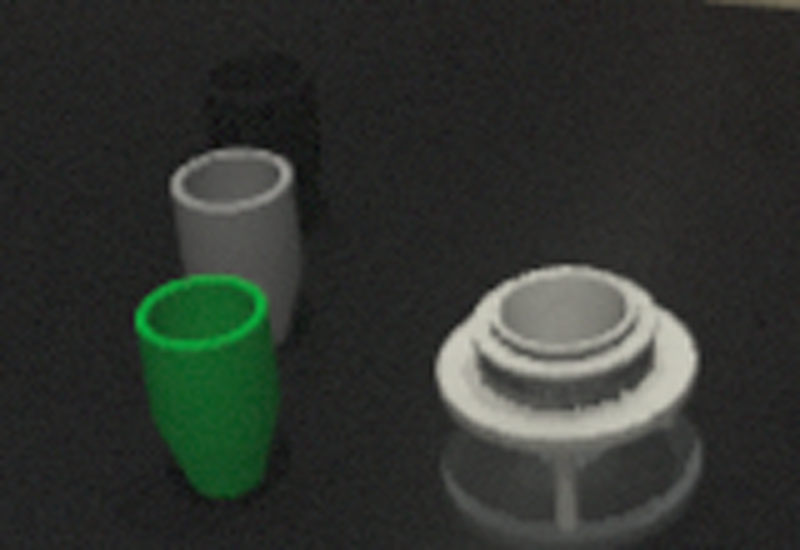

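View pics/zb.png

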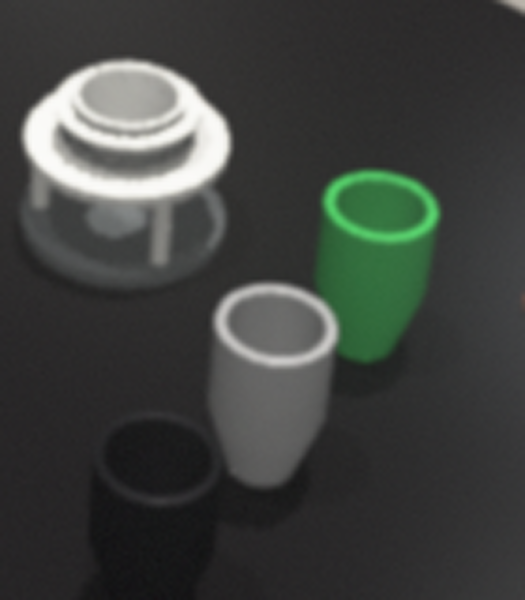

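Measured positions: middle sleeve axis (0.511, -0.250), socket (0.586, -0.070), black (0.410, -0.277), green (0.617, -0.221). I'll grip across the black–green line, with the jaws at a yaw of -75°.

```bash
cat >> h.py <<'E'
from scipy.spatial.transform import Rotation as Ro
def go(p,yaw=None):
    s=r.read_state(); R=Ro.from_quat(s['eef_rot'])
    d=R.inv().apply(np.array(p)-s['ee_pos'])*1000
    rv=[0,0,0]
    if yaw is not None:
        a=np.radians(yaw); x=np.array([np.cos(a),np.sin(a),0]); z=np.array([0,0,-1.]); M=np.stack([x,np.cross(z,x),z],1)
        rv=np.degrees((R.inv()*Ro.from_matrix(M)).as_rotvec())
    X=R.as_matrix()[:,0]
    print('t',round(s['time'],3),'pos',s['ee_pos'].round(4),'yaw',np.degrees(np.arctan2(X[1],X[0])).round(2),'F',s['ft_force'].round(2),'w',s['width'].round(4))
    print('xyz',np.round(d,1),'rot',np.round(rv,2))
E
python3 - <<'E'
from h import *
go([.511,-.2502,.2],-75)
E
```

```text
Traceback (most recent call last):
  File "h.py", line 35, in go
    print('t',round(s['time'],3),'pos',s['ee_pos'].round(4),'yaw',np.degrees(np.arctan2(X[1],X[0])).round(2),'F',s['ft_force'].round(2),'w',s['width'].round(4))
                                                                                                                                            ^^^^^^^^^^^^^^^^
AttributeError: 'float' object has no attribute 'round'
```

```bash
sed -i "s/s\['width'\].round(4)/round(s['width'],4)/" h.py
python3 - <<'E'
from h import *
go([.511,-.2502,.2],-75)
E
```

```text
t 0.15 pos [0.2535 0.571  0.23  ] yaw 66.06 F [-0.58 -0.76 -0.73] w 0.0873
xyz [-646.   568.6   30.7] rot [8.0000e-02 2.0000e-02 1.4106e+02]
```

Request:
apply_moves(increments=[{"grip": 0,"xyz": [-646,569,10],"rotation": [0,0,141]},{"grip": 0,"xyz": [-646,569,10],"rotation": [0,0,141]},{"grip": 0,"xyz": [-646,569,10],"rotation": [0,0,141]},{"grip": 0,"xyz": [-646,569,10],"rotation": [0,0,141]},{"grip": 0,"xyz": [-646,569,10],"rotation": [0,0,141]}])

```text
time: 0.78
ee_pos: [0.3474, 0.2711, 0.2269]
eef_rot: [0.995, 0.104, 0.0, 0.0]
ft_force: [1.2, -0.6, 0.7]
width: 0.087
```

```bash
python3 - <<'E'
from h import *
go([.511,-.2502,.2],-75)
E
```

```text
t 0.775 pos [0.3474 0.2711 0.2269] yaw 11.99 F [ 1.2  -0.57  0.74] w 0.087
xyz [ 51.7 543.9  27. ] rot [-0.000e+00 -2.000e-02  8.699e+01]
```

Request:
apply_moves(increments=[{"grip": 0,"xyz": [52,544,10],"rotation": [0,0,87]},{"grip": 0,"xyz": [52,544,10],"rotation": [0,0,87]},{"grip": 0,"xyz": [52,544,10],"rotation": [0,0,87]},{"grip": 0,"xyz": [52,544,10],"rotation": [0,0,87]},{"grip": 0,"xyz": [52,544,10],"rotation": [0,0,87]}])

```text
time: 1.4
ee_pos: [0.4408, -0.027, 0.2214]
eef_rot: [0.934, -0.356, 0.0, -0.0]
ft_force: [1.7, 0.3, -0.1]
width: 0.087
```

```bash
python3 - <<'E'
from h import *
go([.511,-.2502,.2],-75)
E
```

```text
t 1.4 pos [ 0.4408 -0.027   0.2214] yaw -41.71 F [ 1.74  0.33 -0.08] w 0.087
xyz [200.9 119.9  21.4] rot [-5.000e-02 -1.000e-02  3.329e+01]
```

Request:
apply_moves(increments=[{"grip": 0,"xyz": [201,120,20],"rotation": [0,0,33.3]},{"grip": 0,"xyz": [201,120,20],"rotation": [0,0,33.3]},{"grip": 0,"xyz": [201,120,20],"rotation": [0,0,33.3]},{"grip": 0,"xyz": [201,120,20],"rotation": [0,0,33.3]},{"grip": 0,"xyz": [201,120,20],"rotation": [0,0,33.3]}])

```text
time: 2.02
ee_pos: [0.5102, -0.2542, 0.2004]
eef_rot: [0.792, -0.611, 0.0, 0.001]
ft_force: [-0.4, 0.4, 0.0]
width: 0.0872
```

```bash
python3 - <<'E'
from h import *
go([.511,-.2502,.054],-75)
c=cam('wrist'); cv2.imwrite('pics/w1.png',c['img']); W=cloud(c)
print(proj(c,[.511,-.2502,.09]))
m=np.hypot(W[...,0]-.511,W[...,1]+.2502)<.042
Q=W[m&(W[...,2]>.085)&(W[...,2]<.1)]; print(len(Q),circ(Q[:,:2]).round(4),Q.min(0),Q.max(0))
E
```

```text
t 2.025 pos [ 0.5102 -0.2542  0.2004] yaw -75.33 F [-0.42  0.42  0.  ] w 0.0872
xyz [ -3.9  -2.1 146.4] rot [ 0.13 -0.11 -0.33]
[283.23603308 210.00105772]
942 [ 0.5116 -0.2487  0.0251] [ 0.48319027 -0.27644025  0.08500444] [ 0.53865101 -0.22141084  0.09322282]
```

View pics/w1.png

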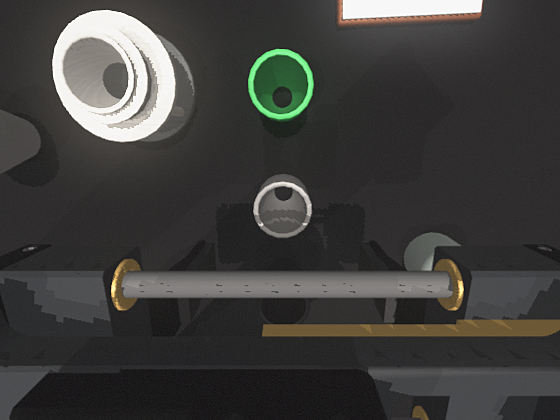

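Wrist view: the middle sleeve rim is centred at (283,208), where the estimate predicted it, with green at (281,84) and the socket at (110,75). I also take the socket position from this view.

```bash
python3 - <<'E'
from h import *
c=cam('wrist'); W=cloud(c)
m=np.hypot(W[...,0]-.586,W[...,1]+.07)<.036
Q=W[m&(W[...,2]>.087)&(W[...,2]<.096)]; print(len(Q),circ(Q[:,:2]).round(4),Q.min(0),Q.max(0))
go([.5112,-.2495,.054],-75)
E
```

```text
1681 [ 0.5859 -0.0695  0.0289] [ 0.55461633 -0.10083127  0.08701248] [ 0.61713449 -0.03672208  0.09324915]
t 2.125 pos [ 0.5107 -0.2502  0.2009] yaw -75.04 F [-0.09  1.36 -0.48] w 0.0872
xyz [ -0.5  -0.7 146.9] rot [ 0.02  0.03 -0.04]
```

Request:
apply_moves(increments=[{"grip": 0,"xyz": [-0.5,-0.7,40]},{"grip": 0,"xyz": [-0.5,-0.7,85]},{"grip": 0,"xyz": [-0.5,-0.7,120]},{"grip": 0,"xyz": [-0.5,-0.7,142]},{"grip": 0,"xyz": [-0.5,-0.7,147]}], squeeze=12)

```text
$.increments[0]: bad value
```

```bash
python3 - <<'E'
from h import *
go([.5112,-.2495,.054],-75)
E
```

```text
t 2.125 pos [ 0.5107 -0.2502  0.2009] yaw -75.04 F [-0.09  1.36 -0.48] w 0.0872
xyz [ -0.5  -0.7 146.9] rot [ 0.02  0.03 -0.04]
```

Request:
apply_moves(increments=[{"grip": 0,"xyz": [-0.5,-0.7,40],"rotation": [0,0,0]},{"grip": 0,"xyz": [-0.5,-0.7,85],"rotation": [0,0,0]},{"grip": 0,"xyz": [-0.5,-0.7,120],"rotation": [0,0,0]},{"grip": 0,"xyz": [-0.5,-0.7,142],"rotation": [0,0,0]},{"grip": 0,"xyz": [-0.5,-0.7,147],"rotation": [0,0,0]}], squeeze=12)

```text
time: 2.75
ee_pos: [0.5108, -0.2474, 0.053]
eef_rot: [0.794, -0.608, -0.001, -0.0]
ft_force: [0.3, 0.1, 0.8]
width: 0.087
```

```bash
python3 - <<'E'
from h import *
go([.5112,-.2495,.054],-75)
E
```

```text
t 2.75 pos [ 0.5108 -0.2474  0.053 ] yaw -74.91 F [0.3  0.07 0.82] w 0.087
xyz [ 2.1  0.2 -1. ] rot [0.08 0.14 0.09]
```

Request:
apply_moves(increments=[{"grip": 0,"xyz": [2,0,-1],"rotation": [0,0,0]},{"grip": 50,"xyz": [2,0,-1],"rotation": [0,0,0]},{"grip": 75,"xyz": [2,0,-1],"rotation": [0,0,0]},{"grip": 85,"xyz": [2,0,-1],"rotation": [0,0,0]},{"grip": 120,"xyz": [2,0,-1],"rotation": [0,0,0]}], squeeze=12)

```text
time: 3.38
ee_pos: [0.5114, -0.2494, 0.0542]
eef_rot: [0.794, -0.608, -0.001, -0.0]
ft_force: [0.1, -0.2, 1.2]
width: 0.0568
```

```bash
python3 - <<'E'
from h import *
go([.5112,-.2495,.054],-75)
E
```

```text
t 3.375 pos [ 0.5114 -0.2494  0.0542] yaw -74.91 F [ 0.14 -0.19  1.23] w 0.0568
xyz [0.  0.2 0.2] rot [0.07 0.13 0.09]
```

Request:
apply_moves(increments=[{"grip": 150,"xyz": [0,0,0],"rotation": [0,0,0]},{"grip": 150,"xyz": [0,0,0],"rotation": [0,0,0]},{"grip": 150,"xyz": [0,0,-3],"rotation": [0,0,0]},{"grip": 150,"xyz": [0,0,-10],"rotation": [0,0,0]},{"grip": 150,"xyz": [0,0,-15],"rotation": [0,0,0]}], squeeze=15)

```text
time: 4.0
ee_pos: [0.5115, -0.2495, 0.0698]
eef_rot: [0.794, -0.608, -0.001, -0.0]
ft_force: [-0.1, -0.4, -0.1]
width: 0.0564
```

```bash
python3 - <<'E'
from h import *
for n in ['side','scene']:
    c=cam(n); W=cloud(c); s=r.read_state(); p=s['ee_pos']
    cv2.imwrite(f'pics/{n}2.png',c['img'])
    u=proj(c,p).astype(int); print(u)
    cv2.imwrite(f'pics/{n}2z.png',cv2.resize(c['img'][u[1]-60:u[1]+60,u[0]-80:u[0]+80],(640,480)))
go([.5112,-.2495,.25],-75)
E
```

```text
[362 289]
[176 203]
t 4.1 pos [ 0.5119 -0.2496  0.07  ] yaw -74.91 F [-0.01  0.15 -0.94] w 0.0565
xyz [  -0.6    0.6 -180. ] rot [0.01 0.1  0.09]
```

View pics/side2z.png

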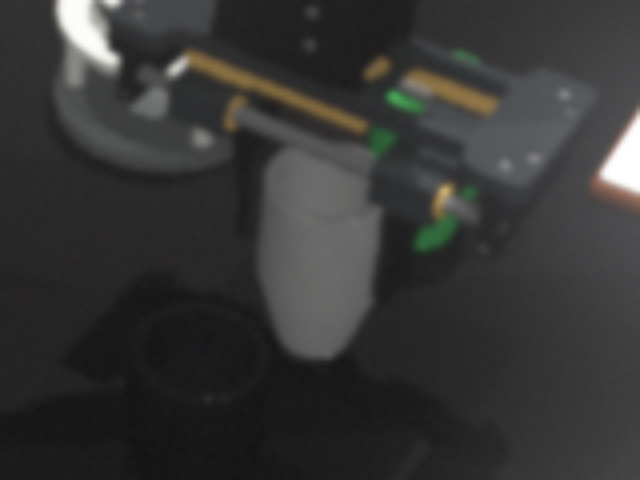

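The sleeve hangs upright between the fingers, in the crop around (320,260), with its foot clear of the bench. I'll lift it higher and then carry it across.

Request:
apply_moves(increments=[{"grip": 150,"xyz": [0,0,-30],"rotation": [0,0,0]},{"grip": 150,"xyz": [0,0,-60],"rotation": [0,0,0]},{"grip": 150,"xyz": [0,0,-90],"rotation": [0,0,0]},{"grip": 150,"xyz": [0,0,-112],"rotation": [0,0,0]},{"grip": 150,"xyz": [0,0,-120],"rotation": [0,0,0]}])

```text
time: 4.72
ee_pos: [0.5123, -0.25, 0.1911]
eef_rot: [0.794, -0.608, 0.0, -0.001]
ft_force: [-0.3, -0.1, -1.8]
width: 0.0567
```

```bash
python3 - <<'E'
from h import *
go([.5862,-.0697,.19],-75)
E
```

```text
t 4.725 pos [ 0.5123 -0.25    0.1911] yaw -74.91 F [-0.28 -0.14 -1.76] w 0.0567
xyz [-154.9 -118.3    1.4] rot [-0.09  0.06  0.09]
```

Request:
apply_moves(increments=[{"grip": 150,"xyz": [-31,-24,0],"rotation": [0,0,0]},{"grip": 150,"xyz": [-70,-54,0],"rotation": [0,0,0]},{"grip": 150,"xyz": [-115,-88,1],"rotation": [0,0,0]},{"grip": 150,"xyz": [-145,-111,1],"rotation": [0,0,0]},{"grip": 150,"xyz": [-155,-118,1],"rotation": [0,0,0]}])

```text
time: 5.35
ee_pos: [0.5863, -0.0665, 0.1892]
eef_rot: [0.795, -0.607, -0.001, -0.001]
ft_force: [-0.4, -0.2, -1.7]
width: 0.0567
```

```bash
python3 - <<'E'
from h import *
for n in ['side','scene','wrist']:
    c=cam(n); W=cloud(c); np.save(f'{n}3.npy',W); p=r.read_state()['ee_pos']
    cv2.imwrite(f'pics/{n}3.png',c['img'])
    if n=='wrist': continue
    u=proj(c,[.586,-.07,.13]).astype(int); print(n,u)
    cv2.imwrite(f'pics/{n}3z.png',cv2.resize(c['img'][u[1]-60:u[1]+60,u[0]-80:u[0]+80],(640,480)))
    m=np.hypot(W[...,0]-p[0],W[...,1]-p[1])<.045
    B=W[m&(W[...,2]>.132)&(W[...,2]<.17)]; d=np.hypot(*(B[:,:2]-p[:2]).T)
    Q=W[m&(W[...,2]>.18)&(W[...,2]<.20)]
    print(len(B),B.min(0),B.max(0)); print('coll r28',circ(W[m&(W[...,2]>.178)&(W[...,2]<.2)][:,:2],.028) )
    for z in (.14,.15,.16,.17,.18,.19):
        rr=min(.028,.016+.012*(z+.0-.136)/.04); S=W[m&(abs(W[...,2]-z)<.004)][:,:2]; print(z,len(S),circ(S,rr).round(4) if len(S)>10 else '')
go([.5862,-.0697,.19],-75)
E
```

```text
side [325 203]
229 [ 0.56100763 -0.0939536   0.13582182] [ 0.59680708 -0.05520147  0.16993422]
coll r28 [ 0.58698792 -0.06671906  0.028     ]
0.14 39 [ 0.5871 -0.0665  0.0172]
0.15 53 [ 0.5871 -0.0664  0.0202]
0.16 58 [ 0.5871 -0.0661  0.0232]
0.17 68 [ 0.587  -0.0662  0.0262]
0.18 96 [ 0.5866 -0.0663  0.028 ]
0.19 140 [ 0.5872 -0.0671  0.028 ]
scene [240 205]
212 [ 0.5832339  -0.08989877  0.13601873] [ 0.61164346 -0.04300546  0.16977537]
coll r28 [ 0.58467536 -0.06738453  0.028     ]
0.14 36 [ 0.5844 -0.0676  0.0172]
0.15 51 [ 0.5849 -0.0672  0.0202]
0.16 61 [ 0.5844 -0.0676  0.0232]
0.17 66 [ 0.5846 -0.0678  0.0262]
0.18 104 [ 0.5847 -0.0675  0.028 ]
0.19 136 [ 0.5845 -0.0674  0.028 ]
t 5.5 pos [ 0.5855 -0.0703  0.1899] yaw -74.93 F [-0.54 -0.54 -2.29] w 0.0563
xyz [-0.4 -0.9 -0.1] rot [-0.03  0.04  0.07]
```

View pics/side3z.png

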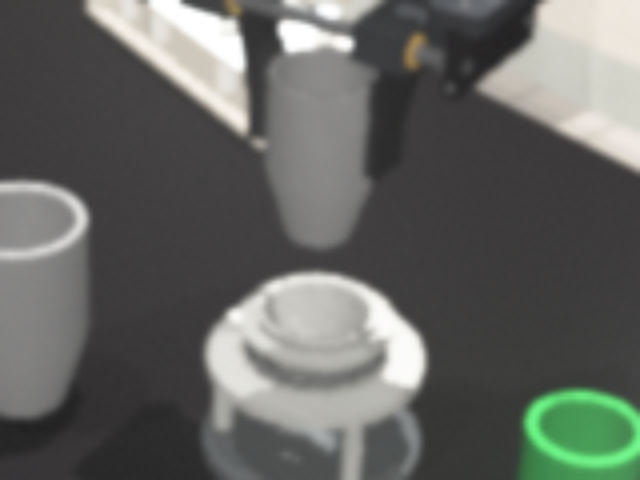

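View pics/scene3z.png

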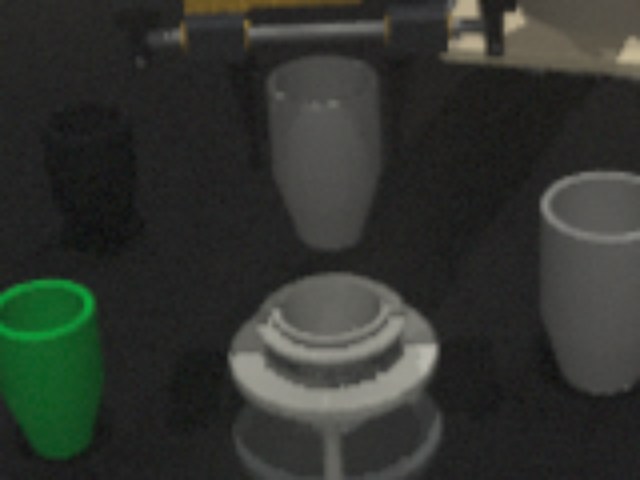

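View pics/wrist3.png

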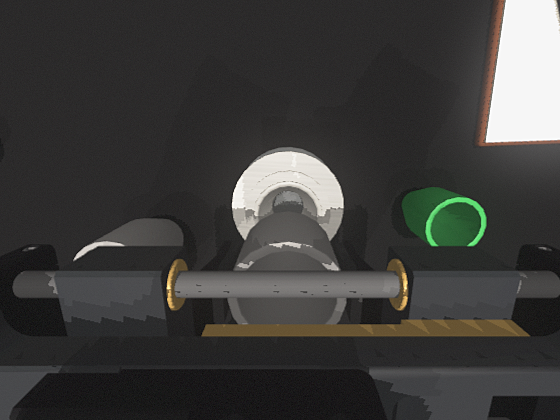

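```bash
python3 - <<'E'
from h import *
for n in ['side','scene']:
  W0=np.load(n+'0.npy'); m=np.hypot(W0[...,0]-.586,W0[...,1]+.07)<.036
  Q=W0[m&(W0[...,2]>.0885)]; print(n,'rim',circ(Q[:,:2]).round(4),len(Q))
  # outer wall of socket ring below rim
  for k in range(1):
    W=cloud(cam(n)); p=r.read_state()['ee_pos']
    m=np.hypot(W[...,0]-p[0],W[...,1]-p[1])<.045
    S=[]
    for z in (.14,.146,.152,.158,.164,.17,.18,.19):
        rr=min(.028,.016+.3*(z-.1358)); q=W[m&(abs(W[...,2]-z)<.003)][:,:2]; S.append(circ(q,rr)[:2])
    S=np.array(S); print('sleeve',np.median(S,0).round(4),'low',S[:3].mean(0).round(4),'high',S[-2:].mean(0).round(4),'tcp',p.round(4))
go([.5862,-.0697,.19],-75)
E
```

```text
side rim [ 0.5855 -0.0698  0.0294] 158
sleeve [ 0.5863 -0.0702] low [ 0.5865 -0.07  ] high [ 0.5861 -0.0708] tcp [ 0.5853 -0.0713  0.1901]
scene rim [ 0.5868 -0.0695  0.0292] 153
sleeve [ 0.5835 -0.0727] low [ 0.5837 -0.0729] high [ 0.5838 -0.0725] tcp [ 0.5853 -0.0717  0.1903]
t 5.6 pos [ 0.5853 -0.0717  0.1903] yaw -75.06 F [-0.25 -1.36 -0.02] w 0.0567
xyz [-1.7 -1.4  0.3] rot [-0.05  0.03 -0.06]
```

```bash
python3 - <<'E'
from h import *
for k in range(5):
  for n in ['side','scene']:
    W=cloud(cam(n)); p=r.read_state()['ee_pos']
    m=np.hypot(W[...,0]-p[0],W[...,1]-p[1])<.045
    S=[]
    for z in (.14,.146,.152,.158,.164,.17,.18,.19):
        rr=min(.028,.016+.3*(z-.1358)); q=W[m&(abs(W[...,2]-z)<.003)][:,:2]; S.append(circ(q,rr)[:2])
    S=np.array(S); print(n,'sleeve',np.median(S,0).round(4),'tcp',p.round(4))
    if k==4:
        m=np.hypot(W[...,0]-.586,W[...,1]+.07)<.036; Q=W[m&(W[...,2]>.0885)&(W[...,2]<.096)]; print(n,'rim',circ(Q[:,:2]).round(4),len(Q))
go([.5862,-.0697,.19],-75)
E
```

```text
side sleeve [ 0.5863 -0.0716] tcp [ 0.5854 -0.0717  0.1904]
scene sleeve [ 0.5834 -0.073 ] tcp [ 0.5855 -0.0714  0.1905]
side sleeve [ 0.5867 -0.0712] tcp [ 0.5855 -0.0711  0.1905]
scene sleeve [ 0.5834 -0.0724] tcp [ 0.5857 -0.0708  0.1905]
side sleeve [ 0.5868 -0.0704] tcp [ 0.5857 -0.0705  0.1905]
scene sleeve [ 0.5839 -0.0718] tcp [ 0.5858 -0.0702  0.1905]
side sleeve [ 0.5869 -0.0698] tcp [ 0.5858 -0.07    0.1905]
scene sleeve [ 0.5837 -0.0715] tcp [ 0.5859 -0.0699  0.1905]
side sleeve [ 0.5868 -0.0698] tcp [ 0.5859 -0.0698  0.1904]
side rim [ 0.5853 -0.0703  0.0291] 169
scene sleeve [ 0.5838 -0.071 ] tcp [ 0.5859 -0.0697  0.1904]
scene rim [ 0.5865 -0.0695  0.0293] 155
t 6.1 pos [ 0.5859 -0.0697  0.1904] yaw -74.92 F [ 0.07 -0.22 -1.7 ] w 0.0567
xyz [ 0.1 -0.3  0.4] rot [-0.09  0.06  0.08]
```

Request:
apply_moves(increments=[{"grip": 150,"xyz": [0,-0.3,20],"rotation": [0,0,0]},{"grip": 150,"xyz": [0,-0.3,40],"rotation": [0,0,0]},{"grip": 150,"xyz": [0,-0.3,56],"rotation": [0,0,0]},{"grip": 150,"xyz": [0,-0.3,68],"rotation": [0,0,0]},{"grip": 150,"xyz": [0,-0.3,74],"rotation": [0,0,0]}])

```text
time: 6.72
ee_pos: [0.5862, -0.0696, 0.1159]
eef_rot: [0.794, -0.608, -0.0, -0.001]
ft_force: [0.9, -0.2, -1.9]
width: 0.0564
```

Request:
apply_moves(increments=[{"grip": 150,"xyz": [0,0,1],"rotation": [0,0,0]},{"grip": 150,"xyz": [0,0,1],"rotation": [0,0,0]},{"grip": 150,"xyz": [0,0,1],"rotation": [0,0,0]}])

```text
time: 7.1
ee_pos: [0.5865, -0.0695, 0.1153]
eef_rot: [0.794, -0.608, 0.0, -0.001]
ft_force: [-0.1, 0.1, -1.5]
width: 0.0568
```

```bash
python3 - <<'E'
from h import *
go([.5862,-.0697,.1062],-75)
for n in ['side','scene']:
    c=cam(n); u=proj(c,[.586,-.07,.1]).astype(int)
    cv2.imwrite(f'pics/{n}4z.png',cv2.resize(c['img'][u[1]-45:u[1]+45,u[0]-60:u[0]+60],(640,480)))
    W=cloud(c)
    m=np.hypot(W[...,0]-.586,W[...,1]+.07)<.045
    S=[]
    for z in (.11,.115,.12,.125):
        q=W[m&(abs(W[...,2]-z)<.003)][:,:2]; S.append(circ(q,.028)[:2])
    print(n,np.median(S,0).round(4)); 
go([.5862,-.0697,.1062],-75)
E
```

```text
t 7.1 pos [ 0.5865 -0.0695  0.1153] yaw -74.92 F [-0.09  0.14 -1.49] w 0.0568
xyz [0.1 0.3 9.1] rot [-0.11  0.06  0.08]
side [ 0.5872 -0.0703]
scene [ 0.585  -0.0709]
t 7.2 pos [ 0.5864 -0.0695  0.1152] yaw -74.92 F [ 0.11 -1.   -0.88] w 0.0569
xyz [0.1 0.2 9. ] rot [-0.09  0.06  0.08]
```

View pics/side4z.png

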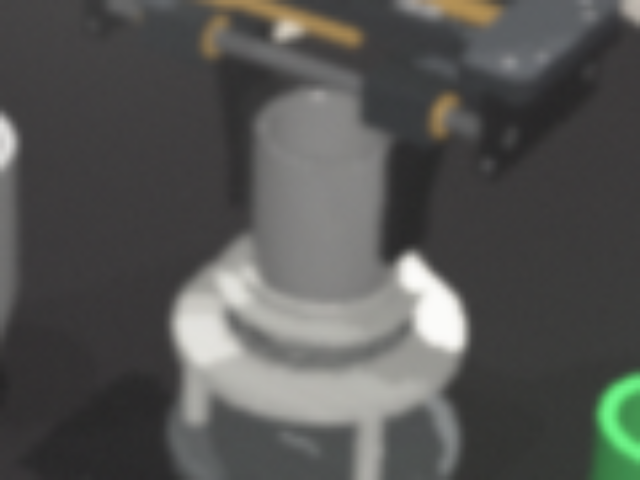

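View pics/scene4z.png

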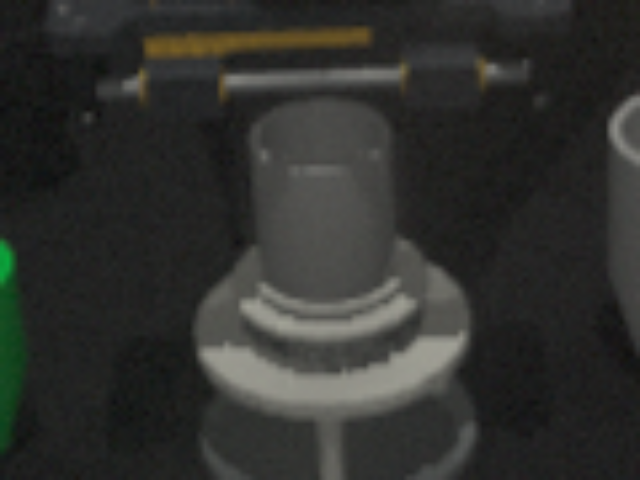

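The sleeve is nearly centred over the socket. In the scene crop it sits about 0.5–1 mm towards -y, so I nudge it by that much and keep descending in small steps.

Request:
apply_moves(increments=[{"grip": 150,"xyz": [-0.7,0,2],"rotation": [0,0,0]},{"grip": 150,"xyz": [-0.7,0,4],"rotation": [0,0,0]},{"grip": 150,"xyz": [-0.7,0,6],"rotation": [0,0,0]},{"grip": 150,"xyz": [-0.7,0,7],"rotation": [0,0,0]},{"grip": 150,"xyz": [-0.7,0,7],"rotation": [0,0,0]}])

```text
time: 7.82
ee_pos: [0.5861, -0.0689, 0.1081]
eef_rot: [0.794, -0.608, 0.0, -0.001]
ft_force: [-1.0, 0.4, -1.7]
width: 0.0567
```

Request:
apply_moves(increments=[{"grip": 150,"xyz": [0,0,0.5],"rotation": [0,0,0]},{"grip": 150,"xyz": [0,0,0.5],"rotation": [0,0,0]}])

```text
time: 8.07
ee_pos: [0.5862, -0.0689, 0.1076]
eef_rot: [0.794, -0.608, 0.0, -0.001]
ft_force: [0.0, 0.8, -0.9]
width: 0.0568
```

Request:
apply_moves(increments=[{"grip": 150,"xyz": [0,0,0.7],"rotation": [0,0,0]},{"grip": 150,"xyz": [0,0,0.7],"rotation": [0,0,0]}])

```text
time: 8.32
ee_pos: [0.5863, -0.0689, 0.1069]
eef_rot: [0.794, -0.608, 0.0, -0.001]
ft_force: [-0.6, 0.3, -1.1]
width: 0.0565
```

Request:
apply_moves(increments=[{"grip": 150,"xyz": [0,0,0.7],"rotation": [0,0,0]},{"grip": 150,"xyz": [0,0,1],"rotation": [0,0,0]},{"grip": 150,"xyz": [0,0,1],"rotation": [0,0,0]}])

```text
time: 8.7
ee_pos: [0.5863, -0.0688, 0.106]
eef_rot: [0.794, -0.608, 0.0, -0.001]
ft_force: [0.7, 0.5, -0.2]
width: 0.0568
```

```bash
cat > f.py <<'E'
from h import *
F=[]
for k in range(8):
    c=cam('scene' if k%2 else 'side'); F.append(r.read_state()['ft_force'])
print(np.mean(F,0).round(2),np.std(F,0).round(2))
go([.5862,-.0697,.1047],-75)
for n in ['side','scene']:
    c=cam(n); W=cloud(c); p=[.586,-.069]
    d=np.hypot(W[...,0]-p[0],W[...,1]-p[1])
    m=(d<.0335)&(d>.0285)&(W[...,2]>.06)&(W[...,2]<.1); z=W[m][:,2]
    print(n,'rim z',len(z),np.percentile(z,[50,75,90]).round(4))
    W0=np.load(n+'0.npy'); z=W0[m][:,2]; print('   before',np.nanpercentile(z,[50,75,90]).round(4))
    cv2.imwrite(f'pics/{n}_t{r.read_state()["time"]:.2f}.png',c['img'])
E
python3 f.py
```

```text
[-0.21  0.36  0.13] [0.64 0.54 0.65]
t 9.1 pos [ 0.5863 -0.0689  0.106 ] yaw -74.92 F [0.9  0.67 0.07] w 0.0566
xyz [0.8 0.3 1.3] rot [-0.11  0.06  0.08]
side rim z 193 [0.0848 0.0895 0.0916]
   before [0.0849 0.0885 0.091 ]
scene rim z 185 [0.0841 0.0895 0.0907]
   before [0.0846 0.0885 0.091 ]
```

The mean Fz has gone from -1.6 N to +0.1 N, so the socket now carries the whole weight of the sleeve. One more 0.5 mm step will confirm the spring slope.

Request:
apply_moves(increments=[{"grip": 150,"xyz": [0,0,0.5],"rotation": [0,0,0]},{"grip": 150,"xyz": [0,0,0.5],"rotation": [0,0,0]}])

```text
time: 9.45
ee_pos: [0.5863, -0.0688, 0.1054]
eef_rot: [0.794, -0.608, 0.0, -0.001]
ft_force: [-0.2, -0.7, 0.4]
width: 0.0566
```

```bash
python3 f.py
```

```text
[0.05 0.14 0.83] [0.41 0.56 0.29]
t 9.85 pos [ 0.5863 -0.0688  0.1055] yaw -74.92 F [0.63 0.53 1.39] w 0.0567
xyz [0.8 0.4 0.8] rot [-0.11  0.06  0.08]
side rim z 192 [0.0841 0.089  0.091 ]
   before [0.0847 0.0879 0.0903]
scene rim z 188 [0.0838 0.0888 0.0906]
   before [0.0844 0.0879 0.0906]
```

The slope matches the spring (about +0.7 N for 0.5 mm), so the sleeve is seated. Opening gently.

Request:
apply_moves(increments=[{"grip": 85,"xyz": [0,0,0],"rotation": [0,0,0]},{"grip": 75,"xyz": [0,0,0],"rotation": [0,0,0]},{"grip": 50,"xyz": [0,0,0],"rotation": [0,0,0]},{"grip": 10,"xyz": [0,0,0],"rotation": [0,0,0]},{"grip": 0,"xyz": [0,0,0],"rotation": [0,0,0]}], squeeze=5)

```text
time: 10.58
ee_pos: [0.5863, -0.0689, 0.1055]
eef_rot: [0.794, -0.608, 0.0, -0.001]
ft_force: [-0.0, -0.2, 0.2]
width: 0.0818
```

```bash
python3 f.py; ls -t pics | head -2; python3 - <<'E'
from h import *
for n in ['side','scene']:
    c=cam(n); u=proj(c,[.586,-.07,.1]).astype(int)
    cv2.imwrite(f'pics/{n}5z.png',cv2.resize(c['img'][u[1]-45:u[1]+45,u[0]-60:u[0]+60],(640,480)))
E
```

```text
[-0.11 -0.26 -0.04] [0.57 0.64 0.34]
t 10.975 pos [ 0.5863 -0.0689  0.1055] yaw -74.92 F [ 0.09 -1.68  0.13] w 0.087
xyz [0.8 0.3 0.8] rot [-0.1   0.06  0.08]
side rim z 191 [0.0856 0.0901 0.0915]
   before [0.0854 0.0893 0.0913]
scene rim z 196 [0.0844 0.0892 0.0908]
   before [0.0844 0.0884 0.091 ]
scene_t11.07.png
side_t11.03.png
```

View pics/side5z.png

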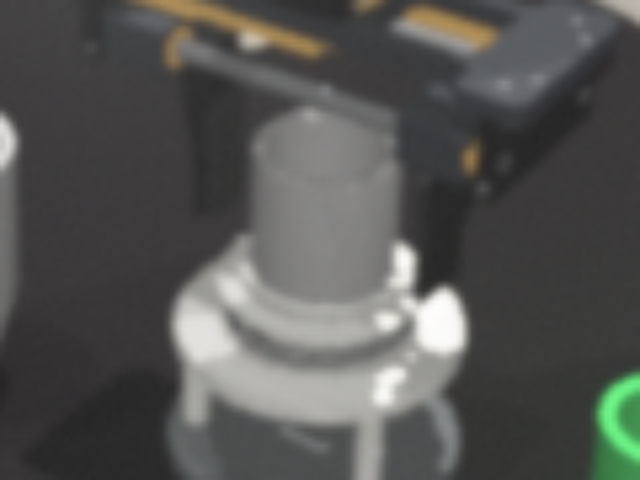

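View pics/scene5z.png

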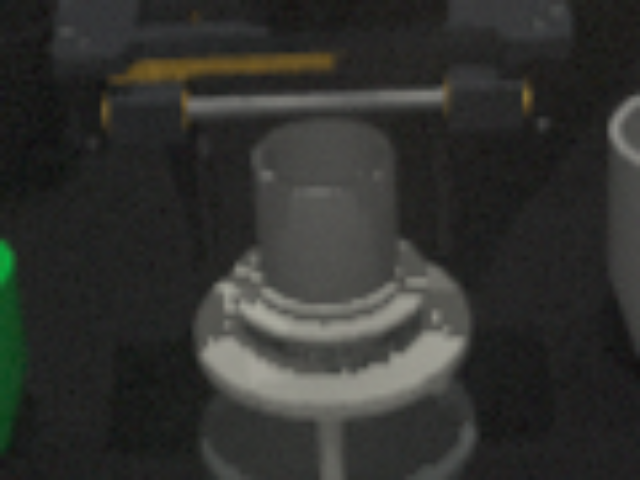

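The sleeve stands in the socket with both fingers clear. Retreating straight up.

Request:
apply_moves(increments=[{"grip": 0,"xyz": [0,0,-10],"rotation": [0,0,0]},{"grip": 0,"xyz": [0,0,-35],"rotation": [0,0,0]},{"grip": 0,"xyz": [0,0,-70],"rotation": [0,0,0]},{"grip": 0,"xyz": [0,0,-105],"rotation": [0,0,0]},{"grip": 0,"xyz": [0,0,-125],"rotation": [0,0,0]}])

```text
time: 11.8
ee_pos: [0.5867, -0.0693, 0.2332]
eef_rot: [0.794, -0.608, 0.001, -0.002]
ft_force: [0.1, -0.0, -0.8]
width: 0.0874
```

Request:
apply_moves(increments=[{"grip": 0,"xyz": [0,60,-10],"rotation": [0,0,0]},{"grip": 0,"xyz": [0,100,-10],"rotation": [0,0,0]},{"grip": 0,"xyz": [0,120,-10],"rotation": [0,0,0]},{"grip": 0,"xyz": [0,120,-10],"rotation": [0,0,0]}])

```text
time: 12.3
ee_pos: [0.4703, -0.101, 0.2436]
eef_rot: [0.793, -0.609, 0.001, -0.003]
ft_force: [1.1, 0.4, 0.2]
width: 0.0869
```

```bash
python3 - <<'E'
from h import *
for n in ['side','scene']:
    c=cam(n); W=cloud(c); u=proj(c,[.586,-.07,.1]).astype(int)
    cv2.imwrite(f'pics/{n}6.png',c['img'])
    cv2.imwrite(f'pics/{n}6z.png',cv2.resize(c['img'][u[1]-45:u[1]+45,u[0]-60:u[0]+60],(640,480)))
    m=np.hypot(W[...,0]-.586,W[...,1]+.07)<.04
    Q=W[m&(W[...,2]>.134)&(W[...,2]<.16)]; print(n,'top',circ(Q[:,:2]).round(4),np.percentile(Q[:,2],[50,75,90,95]).round(4))
    for z in (.103,.112,.12,.128): print(z,circ(W[m&(abs(W[...,2]-z)<.004)][:,:2],.028).round(4))
    # rim plane tilt
    A=np.c_[Q[:,:2]-[.586,-.07],np.ones(len(Q))]; 
    print('others',[ (k,circ(q[:,:2]).round(4)) for k,x,y,h in [('L',.4955,.065,.114),('S',.5603,.2843,.06)] for q in [W[(np.hypot(W[...,0]-x,W[...,1]-y)<.05)&(W[...,2]>h-.003)]] if len(q)>10])
go([.5862,-.0697,.2],-75)
E
```

```text
side top [ 0.5848 -0.0707  0.0252] [0.1408 0.1426 0.1436 0.1442]
0.103 [ 0.587  -0.0683  0.028 ]
0.112 [ 0.5868 -0.0688  0.028 ]
0.12 [ 0.5858 -0.0697  0.028 ]
0.128 [ 0.5855 -0.0703  0.028 ]
others [('L', array([0.495 , 0.0644, 0.0345])), ('S', array([0.5607, 0.2843, 0.0168]))]
scene top [ 0.587  -0.0693  0.0253] [0.1405 0.1425 0.1434 0.1438]
0.103 [ 0.5845 -0.0702  0.028 ]
0.112 [ 0.5845 -0.0703  0.028 ]
0.12 [ 0.5855 -0.0694  0.028 ]
0.128 [ 0.5865 -0.0698  0.028 ]
others [('L', array([0.4965, 0.0651, 0.0342])), ('S', array([0.5607, 0.2847, 0.017 ]))]
t 12.4 pos [ 0.4715 -0.1002  0.2432] yaw -74.91 F [ 0.37  0.24 -0.69] w 0.0873
xyz [   0.4 -118.5   43.9] rot [-0.33  0.04  0.09]
```

View pics/side6.png

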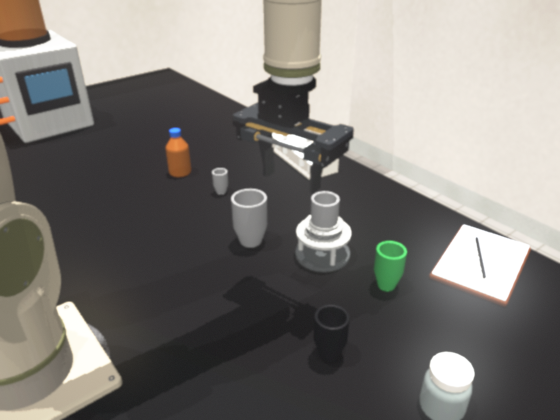

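View pics/scene6z.png

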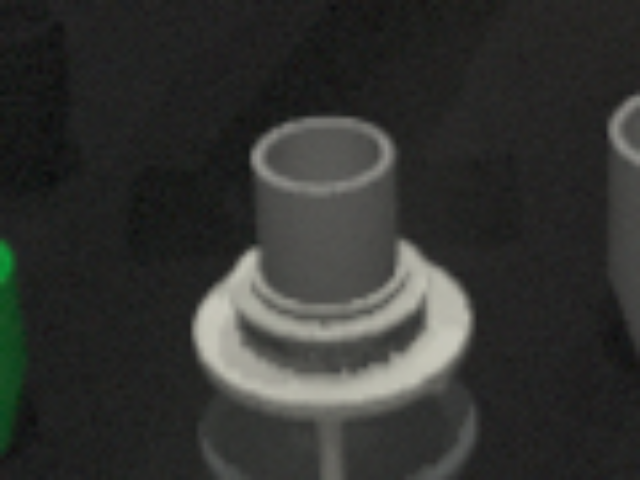

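View pics/side6z.png

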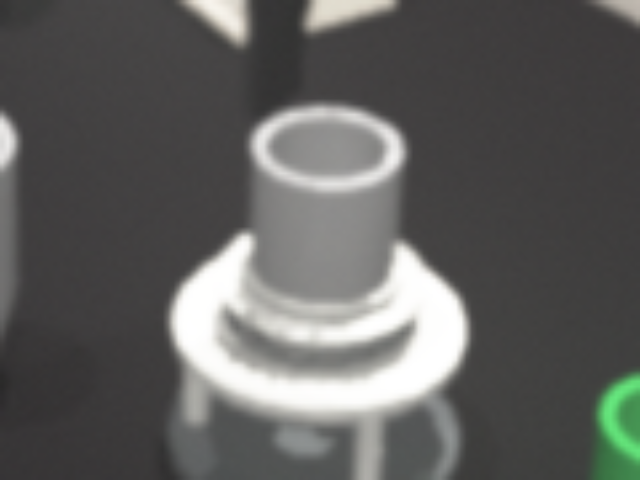

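```bash
python3 - <<'E'
from h import *
for n in ['side','scene']:
    W=cloud(cam(n)); W0=np.load(n+'0.npy')
    for lab,V,c,h in [('now',W,(.586,-.07),.1405),('start',W0,(.511,-.25),.09),('large',W,(.4955,.065),.114)]:
        R=.0255 if h!=.114 else .034
        d=np.hypot(V[...,0]-c[0],V[...,1]-c[1]); Q=V[(abs(d-R)<.004)&(V[...,2]>h-.003)&(V[...,2]<h+.008)]
        A=np.c_[Q[:,:2]-c,np.ones(len(Q))]; s=least_squares(lambda x:A@x-Q[:,2],[0,0,h],loss='soft_l1',f_scale=.001).x
        print(n,lab,len(Q),'tilt deg',np.degrees(s[:2]).round(2),'h',s[2].round(4))
go([.5862,-.0697,.2])
E
```

```text
side now 216 tilt deg [0.27 0.63] h 0.1418
side start 252 tilt deg [0.22 0.73] h 0.0903
side large 212 tilt deg [0.59 0.16] h 0.1146
scene now 189 tilt deg [ 0.31 -0.21] h 0.1416
scene start 122 tilt deg [-0.15 -0.57] h 0.0905
scene large 181 tilt deg [ 0.24 -0.01] h 0.1141
t 12.5 pos [ 0.4715 -0.1002  0.2428] yaw -74.91 F [ 0.15 -0.8  -0.45] w 0.0871
xyz [   0.4 -118.5   43.3] rot [0 0 0]
```

```bash
python3 - <<'E'
from bench import r
print(r.close_job())
E
```

```text
the job is handed in; nothing more can be done
None
```

The middle sleeve is standing upright in the spring-borne socket, released, and the job is handed in at about 12.5 s of the 35 s allowed.

- **How it went in:** I gripped it across the collar at 12–15 N and lowered it in small steps. I stopped when the wrist force showed the socket carrying its weight. The net push on the spring was about 0.8 N, so it should not have wedged, though I did not test that it lifts out freely. I then let go and moved the gripper up and aside.
- **Upright and centred:** the rim tilt reads 0.3–0.7°, which is no more than the sleeve read standing on the bench. Its axis is within about 1 mm of the socket's.
- **Height:** the top measures about 141.5 mm above the bench. The expected value is 140.5–142 mm, depending on how far the sleeve's own weight dips the spring.
- **Other sleeves:** the small and large sleeves measure within 1 mm of where they started. The green and black look-alikes appear unmoved in the last side picture; I did not re-measure them.

**Disagreement:** the side and scene cameras differed by 2–4 mm on the sleeve's position while it was held over the socket. I put this down to depth bias and averaged the two. At the end the two views agreed to about 2 mm, and each one shows the sleeve centred in the socket. No check failed.

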